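# Open a lifted phone seam with the opening blade and hold it

## Task

The phone leaning on the white sloping rest has had its screen lifted along its upper long edge. Stand it upright on its other, still glued long edge in the slots of the blue two-block stand and let go of it; then take the orange opening blade from the tool block by its handle and slide it straight down the open seam, between screen and back, until it drags snugly on both. Do not force the screen wide open, leave the other things on the bench where they are, and finish still holding the blade by its handle at that depth, so that the screen cannot settle back on its glue.

Things in the scene. Friction and masses are not known exactly. Their poses are not given: they have to be found in the camera images.
- phone_centre (a point): Centre of the phone's slab (dark screen, silver back). 150 mm long (y), 75 tall when on its glued long edge (z, towards the seam), 9.5 thick (x, back to screen; faces at +-4.75). About 0.2 kg. Starts seam up, z leaning 0.6 rad from vertical. Grip the middle of the upper edge across its thickness: 14.5 mm there, the glass yielding to 9.5 and springing open again when let go. Either way round in the stand is right
- seam (a point): Middle of the open seam's mouth, 37.5 mm from phone_centre along z and 5 along x; axes as phone_centre. The back's flat inner face is at x = -2.75 mm, the screen's at +2.75 at the mouth. The gap is a V, 5.5 mm wide here, narrowing to nothing 60 mm down towards the back's face: a blade 3.4 mm thick lying along the back (its middle at x = -1.05) starts to drag when its tip is about 29 mm down
- screen (a joint): Hinge of the phone's screen (2.5 mm glass) about the glue line 60 mm below the mouth, rad: 0 shut, 0.092 as it stands lifted; it grows as the screen is pried further open, and the glass springs back with about 12 N m/rad, so the drag rises about 1 N for each mm the blade goes deeper once it is snug
- glass: The lifted screen's dark glass, 148 x 60 x 2.5 mm; origin on its glue-line hinge, z up the glass to the mouth, x out of its face
- phone: The phone's lower frame, carrying the back and the screen; origin at the middle of the glued long edge, 37.5 mm below phone_centre; axes as phone_centre
- phone_back: The phone's metal back shell, 7 x 150 x 75 mm, fixed to the phone; same origin and axes as phone
- rest: White sloping rest, base plate 110 x 130 x 8 mm; origin on the table under the phone's lower edge (19 mm up). Two sloping arms, 14 mm wide, at y = +-52 mm carry the phone; between them it is free on both faces from its upper edge to 60 mm down. The phone's upper edge leans over to the rest's -x, its back underneath, its screen facing up and to +x
- stand_slot (a point): Middle of the slot floor of the fixed stand, 10 mm above the table: aluminium base 80 x 136 mm, two blue blocks at y = +-54 mm, each 24 mm long, with a slot 13 mm wide (x) that runs along y. Walls above the slot floor: 30 mm at -x, 16 mm at +x, flared mouths up to 41 and 27 mm. The phone's long edge lies along y across both blocks, centred within 20 mm
- stand: The same stand, origin at the table under the middle of the slot, axes as stand_slot
- blade_grip (a point): Centre of the orange blade's handle, where to grip: handle 12 mm thick (x), 26 mm wide (y), 62 mm tall (z), standing upright with the blade down in the tool block; 25 mm and more free on both thick sides. 79 mm above the blade's tip. Tool 110 mm overall, 0.05 kg
- blade_tip (a point): Middle of the blade's tip edge, 79 mm below blade_grip along the tool's z. Blade 24 mm wide (y), 3.4 mm thick (x), thinned to about 2 mm over the last 6 mm, 48 mm from tip to handle; it points to -z
- blade: The orange opening blade tool; origin at its tip, axes as above
- tool_block: Black tool block, 56 (x) x 120 (y) x 55 mm tall; origin on the table under its centre. The blade hangs by the handle's shoulders in a slot (6 x 28 mm, 50 deep) in the middle of its top: draw it straight up at least 55 mm. Two screwdriver handles 41 mm tall stand on it at y = +-46 mm
- spare_phone: White phone 70 x 145 x 9 mm lying flat, a bystander; origin under its centre
- cleaner: White bottle, 56 mm across, 130 mm tall, a bystander; origin under its centre
- screw_tray: Steel tray 90 x 120 x 18 mm, a bystander; origin under its centre
Not all that is in view belongs to the job. Of the things that look like the blade, the smallest one is meant.

How it is judged:
By the outcome, as a careful person would: the job done as asked, in the order asked, and still so for the second after the job is handed in, while the arm keeps its last pose, push and grip.
It also fails if it takes over 67 s, if anything falls off the work surface, if the arm or the gripper's body presses on something with over 40 N, if the wrist force passes 120 N, or if a joint passes its speed limit or range.

## Robot

A 7-joint arm with a two-finger parallel gripper is mounted at the origin on the work surface. World frame = base frame: x ahead of the robot, y to its left, z up, the work surface at z = 0. Lengths are in m, angles in rad, forces in N, time in s.
With the tool pointing down it reaches from about 0.35 to 0.9 m from the base axis. Payload 7.2 kg.
Tool frame: the origin (TCP) lies on the centre line of the jaws, within the pads' length; the fingertips stand 11 mm ahead of it and the grasp point (between the pads) lies 8 mm behind it; z points along the fingers, y is the line along which they close (so a half turn about z gives the same grasp; the last joint's range is limited). The gripper opens to 85 mm and grips with 20 to 120 N. Pads are 22 mm wide; open, the fingers measure 114 mm over their backs; the gripper's body (76 mm by 85 mm) begins 54 mm behind the grasp point. The pads swing forward as they close: fully open they stand 13 mm farther back than shut.
Start: joints at [1.198, 0.411, -0.013, 1.596, 0.006, 1.134, -0.082], TCP at [0.188, -0.596, 0.242] pointing down, gripper open.
Joint ranges: [-2.95, 2.95], [-0.29, 1.99], [-1.47, 1.44], [0.14, 2.54], [-1.03, 4.17], [0.13, 1.85], [-2.86, 2.86]. Speed limits (rad/s): [2.39, 2.39, 3.01, 3.01, 3.14, 3.14, 3.14].

## Interface

Orientations are given as a unit quaternion [x, y, z, w].
In Python, from plant import ctrl gives the robot as it stands. The module is installed in compiled form; this text tells all that it offers.
- The arm moves only by the tool play_rows, never from a script. Its arguments are lists of equal length, an entry for each row: "offset": the shift along the tool's x, y, z in mm, a list of three; "twist": the turn about the tool's z in degrees; "jaw": the gripper's target within -1 to 1 (shut at 1, half-way at 0, fully open at -1). In form: {"offset": [[dx, dy, dz], ...], "twist": [twist, ...], "jaw": [jaw, ...]}. A call has 1 to 12 rows; each row shifts and turns the commanded pose from where the row before left it, along the tool's axes as they then stand; what a row does not reach is not made up. A row lasts 1/10 s, in which the tool goes at most 50 mm and 8.59 degrees, less where a joint would pass 70% of its speed; a pose out of reach is approached as far as the arm can. A call is refused whole if a number of a shift passes 50 or a number of a turn 8.59, either way. A call with a gripper value outside its range is refused whole. The fingers move at their own pace and stop on an object; "squeeze" is the grip in N (left out, the last holds). Time passes only in rows, so rows that do not move let the fingers close. It gives the time, the measured TCP pose, the force, the opening and the grip force at its end, in the units of the state.
- ctrl.get_state(): the state, without advancing time (a new reading comes with each control period).
- ctrl.camera(name): name is "scene" or "top" or "wrist"; returns a dict with "pixels" (400x640x3 uint8, red, green, blue), "fx", "fy", "cx", "cy" (pixels), "k1" (the pictures are not rectified: a ray, as slopes to the right and down, at radius r is drawn at 1 + k1 r^2 times it, then the intrinsics apply), "world_to_cam" (4x4, takes a point from world to camera coordinates); the wrist camera has in their place "hand_eye" (4x4, takes a point from camera to tool coordinates, whose origin is the TCP and whose axes are the flange's). Camera axes: x right, y down, z forward; pixel columns grow to the right and rows downward; lengths in m; the calibration is good to about 2 mm. A picture is of the moment at which its call begins: read the wrist's pose just before it. There is no depth.
- ctrl.finish_job(): hands the job in; it is judged then, once.
The state is a dict: "t": time; "qpos": joint angles; "qd": joint speeds; "joint_efforts": joint torques, N m; "tcp_pos": TCP position; "tcp_rot": TCP orientation; "force": force on the tool from outside, world axes, zero at the start; "moment": the same for the moment, N m; "width": opening from 0.0 (shut) to 1.0 (fully open); "gripper_force": force on a finger pad.
Only numpy, scipy, OpenCV 4.12 (cv2) and the standard library are available. Lean on these libraries where they do the work, as an engineer would, in place of code of your own. Each camera call takes 0.05 s, during which the arm holds its last target. There are 200 camera calls.

## Working session

There is one attempt and no reset: what is moved stays moved. The work goes in short steps, Python scripts to look and compute and a tool call to move; the robot and the scene stay as the last step left them, time stands still between calls to the robot, and variables do not carry over. Pictures are saved under pics/ and viewed, at most 10 in all, crops included, and the job is handed in when it is done.

Besides the shell and the picture viewer there is one more tool, called after "Call:" as a command line: name --pt "numbers of a row" for each row, then --argument value for the rest. play_rows: Moves the arm, as the interface text tells. Its arguments: {"type":"object","properties":{"offset":{"type":"array","items":{"type":"array","items":{"type":"number"}}},"twist":{"type":"array","items":{"type":"number"}},"jaw":{"type":"array","items":{"type":"number"}},"squeeze":{"type":"number"}},"required":["offset","twist","jaw"]}

```bash
mkdir -p pics; python3 - <<'E'
from plant import ctrl
import cv2,numpy as np,pickle
s=ctrl.get_state();print(s)
d={}
for n in("scene","top","wrist"):
    c=ctrl.camera(n);d[n]=c
    cv2.imwrite(f"pics/{n}0.png",c["pixels"][:,:,::-1])
    print(n,{k:(v.tolist() if hasattr(v,'tolist') else v) for k,v in c.items() if k!="pixels"})
pickle.dump(d,open("cams0.pkl","wb"))
E
```

```text
{'t': 0.0, 'qpos': array([ 1.19778866,  0.41190596, -0.01272514,  1.59704145,  0.00559639,
        1.13427061, -0.08218466]), 'qd': array([ 3.32591934e-04,  1.51008129e-03,  5.80630222e-04,  9.18311151e-05,
       -2.75169982e-04,  1.24455269e-05,  3.76161672e-05]), 'joint_efforts': array([-1.16094150e-03, -6.00620914e+01,  6.81551155e-01, -2.99426937e+01,
        1.36658139e-02,  1.04837204e-02,  3.45028377e-05]), 'tcp_pos': array([ 0.18739888, -0.59575352,  0.24145025]), 'tcp_rot': array([ 9.88404855e-01,  1.51839427e-01, -1.71799360e-04, -7.76115923e-04]), 'force': array([-0.66580297, -1.1855414 ,  0.39099624]), 'moment': array([-0.04576114, -0.04611155, -0.02179099]), 'gripper_force': 0.0, 'width': 0.9965416991867132}
scene {'fx': 369.49376557449926, 'fy': 369.49376557449926, 'cx': 321.76311725420095, 'cy': 199.3083366247352, 'k1': 0.0034292588068873535, 'world_to_cam': [[-0.47439136389341235, 0.8800943756597769, -0.019665294184816336, 0.3316495699832515], [0.5940530292323171, 0.30356285882968226, -0.7449500581911904, -0.24975911135766618], [-0.6496567034390206, -0.36508010171903
[... 248 characters left out ...]
93295538618446, -0.021825868592113284, -0.03982489295359064], [-0.9965855818227795, 0.03098591054025688, -0.0765313755981359, 0.5769496363074855], [0.07715635984457704, 0.019501695471863107, -0.9968282600374331, 1.1084154603716065], [0.0, 0.0, 0.0, 1.0]]}
wrist {'fx': 283.4031339741363, 'fy': 283.4031339741363, 'cx': 317.33580280831507, 'cy': 203.87703465139958, 'k1': -0.002874747217891066, 'hand_eye': [[0.0004444759729841732, -0.9501169370929449, -0.31189358488149177, 0.07818510993860768], [0.9999998158256139, 0.0005511995948372164, -0.0002540231139431608, -0.00033854468398986093], [0.00041326728058940093, -0.311893414531512, 0.9501170071007186, -0.13180867020714454], [0.0, 0.0, 0.0, 1.0]]}
```

View pics/top0.png

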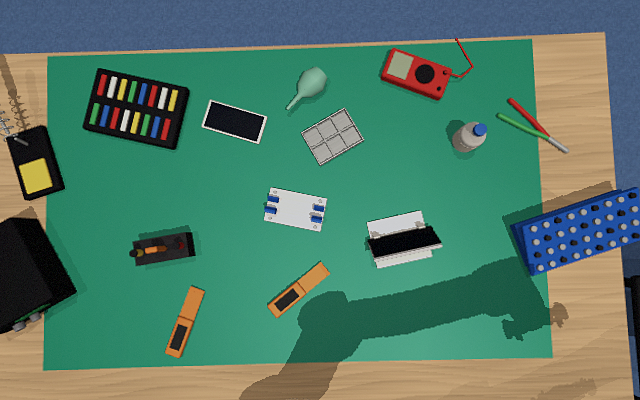

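View pics/scene0.png

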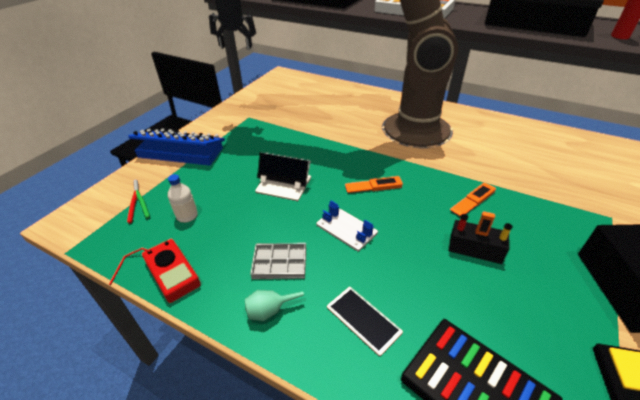

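The top view shows the rest and phone at about (402,240), the stand at (296,210), and the tool block at (163,249) with the orange handle at (152,250). The orange tools at (185,320) and (300,288) are bigger decoys. The scene view agrees. Next I take coarse poses from the top view.

```bash
cat > h.py <<'E'
import numpy as np,cv2
from scipy.spatial.transform import Rotation as R
def c2w(c,state=None):
    if "world_to_cam" in c: return np.linalg.inv(np.array(c["world_to_cam"]))
    T=np.eye(4);T[:3,:3]=R.from_quat(state["tcp_rot"]).as_matrix();T[:3,3]=state["tcp_pos"]
    return T@np.array(c["hand_eye"])
def rays(c,uv,state=None):
    uv=np.asarray(uv,float).reshape(-1,1,2)
    K=np.array([[c["fx"],0,c["cx"]],[0,c["fy"],c["cy"]],[0,0,1.]])
    n=cv2.undistortPoints(uv,K,np.array([c["k1"],0,0,0.]))[:,0]
    T=c2w(c,state);d=np.c_[n,np.ones(len(n))]@T[:3,:3].T
    return T[:3,3],d
def onz(c,uv,z,state=None):
    o,d=rays(c,uv,state);z=np.broadcast_to(z,len(d))
    return o+d*((z-o[2])/d[:,2])[:,None]
def proj(c,P,state=None):
    W=np.linalg.inv(c2w(c,state));p=np.atleast_2d(P)@W[:3,:3].T+W[:3,3]
    n=p[:,:2]/p[:,2:];r=(n**2).sum(1,keepdims=True);n=n*(1+c["k1"]*r)
    return n*[c["fx"],c["fy"]]+[c["cx"],c["cy"]]
def yaw(s): 
    m=R.from_quat(s["tcp_rot"]).as_matrix();return np.degrees(np.arctan2(m[1,0],m[0,0]))
def comps(mask,amin=30):
    n,l,st,ce=cv2.connectedComponentsWithStats(mask.astype(np.uint8))
    return [(l==i,st[i],ce[i]) for i in range(1,n) if st[i][4]>=amin]
def wpoly(c,m,z,state=None):
    k=max(cv2.findContours(m.astype(np.uint8),0,2)[0],key=cv2.contourArea)[:,0]
    return onz(c,k,z,state)[:,:2]
def rect(P):
    (cx,cy),(w,h),a=cv2.minAreaRect((P*1000).astype(np.float32));
    b=cv2.boxPoints(((cx,cy),(w,h),a));e=b[1]-b[0];f=b[2]-b[1]
    L=e if np.hypot(*e)>np.hypot(*f) else f
    return np.round([cx,cy,max(w,h),min(w,h),np.degrees(np.arctan2(L[1],L[0]))%180],1)
E
python3 - <<'E'
import pickle;from h import *
c=pickle.load(open("cams0.pkl","rb"))["top"];p=c["pixels"];hsv=cv2.cvtColor(p,cv2.COLOR_RGB2HSV)
def roi(u0,v0,u1,v1):
    m=np.zeros(p.shape[:2],bool);m[v0:v1,u0:u1]=1;return m
ng=~((hsv[...,0]>60)&(hsv[...,0]<95)&(hsv[...,1]>100))
w=(hsv[...,1]<60)&(hsv[...,2]>120)
def show(n,m,z):
    for mm,st,ce in comps(m,25): print(n,st,ce.round(1),rect(wpoly(c,mm,z)))
show("stand",ng&roi(255,180,335,238),0.006)
show("blue",(hsv[...,0]>100)&(hsv[...,0]<130)&(hsv[...,1]>150)&(hsv[...,2]>60)&roi(255,180,335,238),0.045)
show("rest white",w&roi(355,200,450,280),0.008)
show("phone",(p.max(2)<45)&roi(355,200,450,280),0.05)
show("block",(p.max(2)<60)&roi(125,220,205,275),0.055)
show("handle",(hsv[...,0]<20)&(hsv[...,1]>150)&(hsv[...,2]>120)&roi(125,220,205,275),0.1)
E
```

```text
stand [ 264  187   64   45 2040] [295.  209.2] [551.3  -6.3 141.   81.   76.9]
blue [268 196  11   7  53] [272.8 198.7] [573.9  39.3  24.6  10.7  76.9]
blue [314 205  10   7  46] [318.5 208. ] [549.8 -63.7  22.2  10.2  76.9]
blue [264 206  13   8  65] [269.9 209.5] [549.8  46.8  27.7  12.   76.9]
blue [311 216  11   7  57] [316.3 218.8] [525.5 -57.4  22.6  12.4  77. ]
rest white [367 211  59  28 953] [395.5 224.1] [ 508.2 -240.8  130.8   40.9  101. ]
rest white [373 243  70  26 702] [405.6 256. ] [ 435.3 -267.4  161.3   27.4  100.2]
phone [ 368  226   73   31 1219] [403.1 241.2] [ 470.7 -251.4  156.3   42.   101. ]
block [ 130  232   66   34 1299] [164.4 248. ] [469.8 290.  143.2  55.4  98. ]
handle [145 246  13   8  71] [150.7 249.6] [468.5 297.7  26.2  12.3  97.7]
```

Call:
play_rows --pt "37 -24 0" --pt "37 -24 0" --pt "37 -24 0" --pt "37 -24 0" --pt "37 -24 0" --pt "37 -24 0" --pt "37 -24 0" --pt "37 -24 0" --pt "37 -24 0" --pt "39 0 0" --pt "0 0 0" --pt "0 0 0" --twist '[0,0,0,0,0,0,0,0,0,0,0,0]' --jaw '[-1,-1,-1,-1,-1,-1,-1,-1,-1,-1,-1,-1]'

```text
t: 1.35
tcp_pos: [0.4778, -0.2779, 0.2417]
tcp_rot: [0.988, 0.153, -0.0, -0.0]
force: [-0.8, -1.2, -0.7]
width: 0.999
gripper_force: 0.0
```

Call:
play_rows --pt "0 0 0" --pt "0 0 0" --pt "0 0 0" --pt "0 0 0" --pt "0 0 0" --pt "0 0 0" --pt "0 0 0" --pt "0 0 0" --pt "0 0 0" --pt "0 0 0" --pt "0 0 0" --pt "0 0 0" --twist '[-8.4,-8.4,-8.4,-8.4,-8.4,-8.4,-8.4,-8.4,-8.4,-8.0,0,0]' --jaw '[-1,-1,-1,-1,-1,-1,-1,-1,-1,-1,-1,-1]'

```text
t: 2.55
tcp_pos: [0.4765, -0.2795, 0.2421]
tcp_rot: [0.638, 0.77, -0.0, -0.0]
force: [-0.3, -0.5, 0.2]
width: 0.997
gripper_force: 0.0
```

```bash
cat > shot.py <<'E'
import sys,pickle;from h import *;from plant import ctrl
s=ctrl.get_state();c=ctrl.camera("wrist");n=sys.argv[1]
cv2.imwrite(f"pics/{n}.png",c["pixels"][:,:,::-1]);pickle.dump((c,s),open(n+".pkl","wb"))
print(s["t"],s["tcp_pos"],yaw(s),s["width"],s["force"],s["gripper_force"])
E
python3 shot.py w1
```

```text
2.55 [ 0.47652237 -0.27953674  0.24214441] 100.71776893881845 0.9965357636871005 [-0.31405953 -0.53410218  0.22529482] 0.0
```

View pics/w1.png

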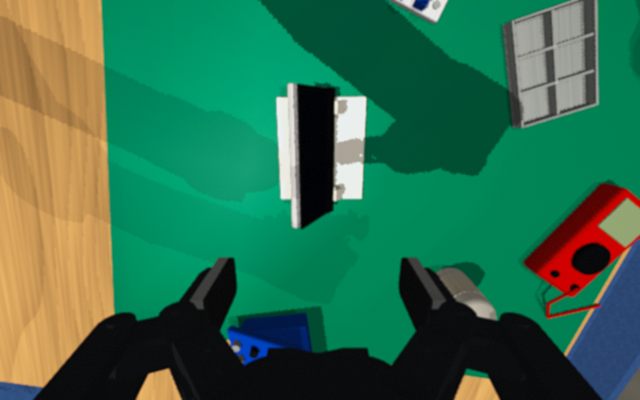

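The wrist view shows the phone's silver upper edge running from (289,85) to (298,228). The screen faces right, which is world +x, and the rest's base spans u 277–366.

```bash
python3 - <<'E'
import pickle;from h import *
c,s=pickle.load(open("w1.pkl","rb"));p=c["pixels"];hsv=cv2.cvtColor(p,cv2.COLOR_RGB2HSV)
for v in (88,94,140,160,205,215,222): print(v,[tuple(map(int,x)) for x in p[v,284:304:1]][:20:2])
ng=~((hsv[...,0]>60)&(hsv[...,0]<95)&(hsv[...,1]>100));ng[:,:250]=0;ng[:,390:]=0;ng[:70]=0;ng[240:]=0
rows=[];
for v in list(range(86,95))+list(range(203,228)):
    u=np.where(ng[v])[0]
    if len(u): rows.append((u[0]-.0,v))
P=onz(c,rows,0.078,s)*1000;print(P[[0,3,8,12,20,-3,-1]].round(1))
k=np.array(rows,float);f=np.polyfit(k[:,1],k[:,0],1);print(f)
v0=np.where(ng[:,292])[0];print(v0.min(),v0.max())
e=onz(c,[(np.polyval(f,84),84),(np.polyval(f,228),228)],.078,s)*1000;print(e,np.linalg.norm(e[1]-e[0]),np.degrees(np.arctan2(*(e[0]-e[1])[1::-1])))
w=(hsv[...,1]<60)&(hsv[...,2]>110)&ng
# base edges at z=.008
for v in range(105,195,15):
    u=np.where(w[v])[0];print(v,u.min(),u.max(),(onz(c,[(u.min(),v),(u.max()+1,v)],.008,s)*1000).round(1).tolist())
for col in (350,355):
    q=np.where(w[:,col])[0];print(col,(onz(c,[(col,q.min()),(col,q.max()+1)],.008,s)*1000).round(1).tolist())
E
```

```text
88 [(2, 145, 101), (61, 147, 112), (207, 206, 200), (225, 220, 216), (217, 215, 211), (150, 146, 144), (120, 117, 114), (18, 19, 20), (5, 5, 5), (6, 6, 6)]
94 [(1, 146, 100), (50, 147, 109), (205, 205, 198), (223, 219, 215), (220, 218, 214), (153, 149, 145), (117, 113, 111), (26, 27, 27), (4, 2, 6), (3, 3, 6)]
140 [(234, 236, 227), (234, 236, 228), (227, 229, 216), (211, 207, 202), (227, 222, 218), (188, 183, 180), (144, 141, 138), (78, 78, 75), (6, 7, 6), (0, 0, 1)]
160 [(234, 236, 227), (234, 235, 226), (234, 235, 226), (218, 215, 208), (224, 219, 216), (218, 215, 210), (147, 143, 140), (108, 105, 102), (13, 13, 13), (4, 4, 6)]
205 [(0, 162, 112), (0, 163, 113), (0, 160, 110), (58, 156, 118), (211, 210, 206), (231, 226, 223), (192, 188, 183), (145, 141, 138), (59, 58, 56), (3, 3, 6)]
215 [(0, 148, 102), (0, 149, 102), (0, 153, 104), (47, 155, 112), (209, 210, 203), (231, 227, 223), (208, 204, 199), (144, 141, 138), (71, 69, 70), (7, 7, 8)]
222 [(0, 145, 99), (0, 145, 98), (0, 144, 97), (23, 145, 100), (172, 190, 177), (232, 226, 223), (216, 212, 207), (146, 142, 140), (73, 71, 70), (5, 4, 6)]
[[ 426.5 -184.    78. ]
 [ 426.9 -186.7   78. ]
 [ 427.6 -191.2   78. ]
 [ 449.6 -304.3   78. ]
 [ 451.1 -313.6   78. ]
 [ 454.3 -326.4   78. ]
 [ 455.8 -328.6   78. ]]
[3.44541413e-02 2.83879445e+02]
83 226
[[ 425.98685437 -182.27808462   78.        ]
 [ 454.60507474 -330.05134197   78.        ]] 150.51889624339188 100.96039522866819
105 276 366 [[408.7, -203.7, 8.0], [517.7, -183.0, 8.0]]
120 277 365 [[412.4, -220.9, 8.0], [520.7, -200.3, 8.0]]
135 278 364 [[416.2, -238.6, 8.0], [523.8, -218.2, 8.0]]
150 278 363 [[418.9, -257.1, 8.0], [527.0, -236.6, 8.0]]
165 279 363 [[423.0, -276.0, 8.0], [531.6, -255.4, 8.0]]
180 280 362 [[427.2, -295.6, 8.0], [535.0, -275.1, 8.0]]
350 [[495.1, -176.8, 8.0], [524.0, -303.9, 8.0]]
355 [[501.0, -175.7, 8.0], [530.6, -302.7, 8.0]]
```

Call:
play_rows --pt "30 -10 20" --pt "0 0 40" --pt "0 0 30" --pt "0 0 20" --pt "0 0 0" --pt "0 0 0" --pt "0 0 20" --pt "0 0 20" --pt "0 0 20" --pt "0 0 0" --pt "0 0 0" --twist '[-0.3,0,0,0,0,0,0,0,0,0,0]' --jaw '[-0.27,-0.27,-0.27,-0.27,-0.27,-0.27,-0.27,-0.27,-0.27,-0.27,-0.27]' --squeeze 30

```text
t: 3.7
tcp_pos: [0.4628, -0.2513, 0.0736]
tcp_rot: [0.634, 0.773, 0.0, 0.001]
force: [0.0, 0.2, 1.2]
width: 0.634
gripper_force: 0.0
```

```bash
python3 shot.py w2
```

```text
3.7 [ 0.46275535 -0.25134649  0.07360374] 101.32599087563683 0.6343262161152334 [0.01268927 0.1549803  1.20291596] 0.0
```

View pics/w2.png

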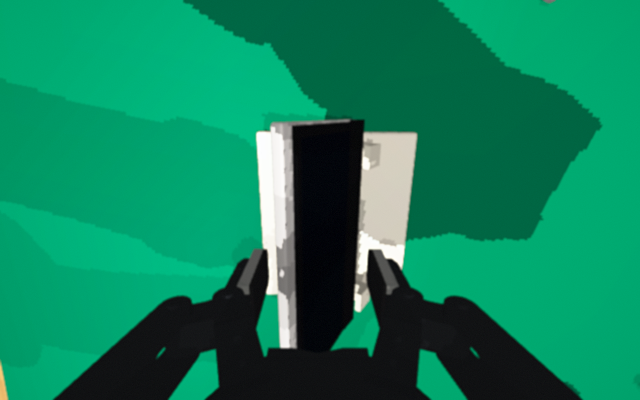

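The phone's upper edge sits between the fingers, untouched. I swing it upright about its lower edge with the left pad, then close.

Call:
play_rows --pt "0 4 0" --pt "0 4 0" --pt "0 4 0" --pt "0 4 0" --pt "0 4 0" --pt "0 3 0" --pt "0 0 0" --pt "0 0 0" --twist '[0.3,0,0,0,0,0,0,0]' --jaw '[-0.27,-0.27,-0.27,-0.27,-0.27,-0.27,-0.27,-0.27]' --squeeze 30

```text
t: 4.55
tcp_pos: [0.4846, -0.2464, 0.0721]
tcp_rot: [0.636, 0.772, 0.0, -0.0]
force: [-0.3, 0.4, -0.8]
width: 0.633
gripper_force: 0.2
```

Call:
play_rows --pt "0 0 0" --pt "0 0 0" --pt "0 0 0" --pt "0 0 0" --pt "0 0 0" --pt "0 0 0" --pt "0 0 0" --pt "0 0 0" --pt "0 0 0" --pt "0 0 0" --pt "0 0 0" --pt "0 0 0" --twist '[0,0,0,0,0,0,0,0,0,0,0,0]' --jaw '[-0.17,-0.07,0.03,0.13,0.23,0.33,0.43,0.5,0.55,0.6,0.6,0.6]'

```text
t: 5.75
tcp_pos: [0.4846, -0.2466, 0.0723]
tcp_rot: [0.636, 0.772, 0.0, 0.0]
force: [0.4, -0.5, 0.7]
width: 0.199
gripper_force: 0.1
```

```bash
python3 shot.py w3
```

```text
5.75 [ 0.48459155 -0.24655929  0.07230293] 101.06536398129849 0.19896041093652167 [ 0.44337022 -0.509176    0.74110208] 0.08217993139624014
```

View pics/w3.png

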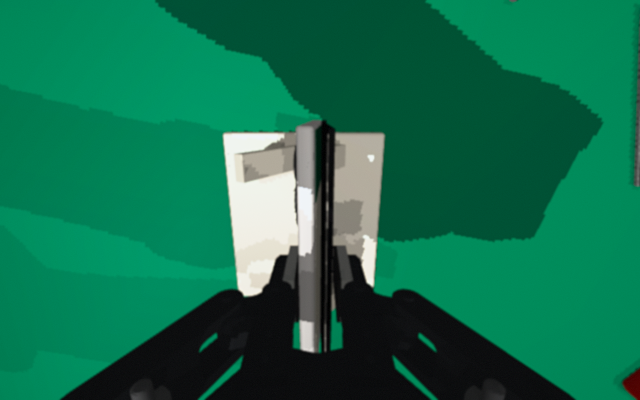

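Call:
play_rows --pt "0 0 0" --pt "0 0 0" --pt "0 0 0" --pt "0 0 0" --pt "0 0 0" --pt "0 0 -5" --pt "0 0 -15" --pt "0 0 -30" --pt "0 0 -40" --pt "0 0 -40" --pt "0 0 -30" --pt "0 0 0" --twist '[0,0,0,0,0,0,0,0,0,0,0,0]' --jaw '[0.7,0.8,0.9,1,1,1,1,1,1,1,1,1]' --squeeze 45

```text
t: 7.0
tcp_pos: [0.4868, -0.2471, 0.2377]
tcp_rot: [0.636, 0.772, 0.001, 0.004]
force: [-0.1, 0.3, -1.8]
width: 0.101
gripper_force: 44.9
```

Call:
play_rows --pt "0 0 0" --pt "0 0 0" --pt "0 0 0" --pt "40 -12 0" --pt "40 -12 0" --pt "40 -13 0" --pt "40 -13 0" --pt "0 0 0" --pt "0 0 0" --twist '[8,8,8,0,0,0,0,0,0]' --jaw '[1,1,1,1,1,1,1,1,1]'

```text
t: 7.9
tcp_pos: [0.4712, -0.0786, 0.2321]
tcp_rot: [0.781, 0.624, -0.0, -0.0]
force: [-0.4, -0.4, -1.8]
width: 0.1
gripper_force: 44.9
```

```bash
python3 shot.py w4; python3 - <<'E'
from plant import ctrl;import cv2
cv2.imwrite("pics/s4.png",ctrl.camera("scene")["pixels"][:,:,::-1])
E
```

```text
7.9 [ 0.47119667 -0.07855064  0.23210342] 77.2241715078088 0.09962407203304496 [-0.35477148 -0.37104696 -1.84761751] 44.87790048122406
```

View pics/w4.png

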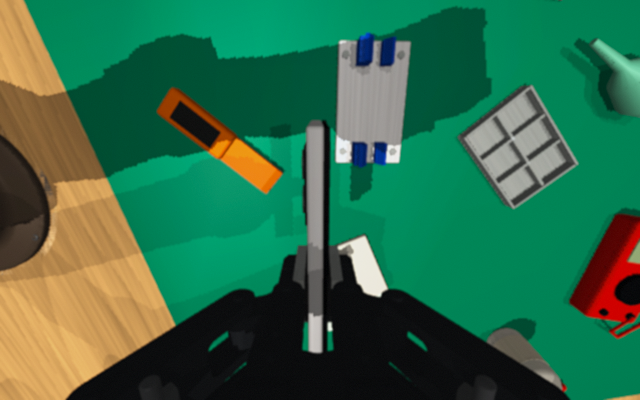

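The phone is held upright. The stand's base is at about (339–410, 41–163), with blue blocks at the top (365,52 / 387,52) and bottom (359,154 / 380,153).

```bash
python3 - <<'E'
import pickle;from h import *
c,s=pickle.load(open("w4.pkl","rb"));p=c["pixels"];hsv=cv2.cvtColor(p,cv2.COLOR_RGB2HSV)
m=np.zeros(p.shape[:2],bool);m[25:175,330:420]=1
ng=m&~((hsv[...,0]>60)&(hsv[...,0]<95)&(hsv[...,1]>100))
k=max(comps(ng&((hsv[...,1]<70)&(hsv[...,2]>90)|((hsv[...,0]>100)&(hsv[...,0]<130)&(hsv[...,1]>150)))),key=lambda a:a[1][4])
for z in(.004,.006,.01):print(z,k[1],rect(wpoly(c,k[0],z,s)))
# base edges robust: per-row left/right in middle rows, z=.006
A=[];B=[]
for v in range(75,140,4):
    u=np.where(k[0][v])[0];A.append((u.min(),v));B.append((u.max()+1,v))
A=onz(c,A,.006,s)*1000;B=onz(c,B,.006,s)*1000
M=(A+B)/2;f=np.polyfit(M[:,1],M[:,0],1);print("mid at y=-6:",np.polyval(f,-6),"yaw",90-np.degrees(np.arctan(f[0])),"width",np.linalg.norm((B-A)[:,:2],axis=1).mean())
bl=(hsv[...,0]>100)&(hsv[...,0]<130)&(hsv[...,1]>150)&m
T=c2w(c,s)
for mm,st,ce in comps(bl,20):
    u0,v0,w,h=st[:4];print(st,ce.round(1))
    for v in range(v0+1,v0+h,4):
        u=np.where(mm[v])[0];print(v,u.min(),u.max()+1,end=' | ')
    print()
cv2.imwrite("pics/w4c.png",cv2.resize(p[25:175,325:425,::-1],None,fx=5,fy=4,interpolation=2)[:600])
E
```

```text
0.004 [ 335   33   76  134 8315] [550.4  -7.1 149.8  81.8  76.8]
0.006 [ 335   33   76  134 8315] [550.1  -7.  149.   81.4  76.8]
0.01 [ 335   33   76  134 8315] [549.4  -7.  147.3  80.5  76.8]
mid at y=-6: 551.099462044621 yaw 76.76708682058198 width 81.00204169529289
[357  33  17  32 444] [364.7  49.2]
34 366 371 | 38 359 374 | 42 358 373 | 46 358 373 | 50 357 373 | 54 357 372 | 58 357 372 | 62 357 370 | 
[381  37  15  28 339] [387.6  50.8]
38 388 396 | 42 382 395 | 46 382 395 | 50 382 394 | 54 381 394 | 58 381 394 | 62 381 393 | 
[352 143  15  24 302] [359.1 154. ]
144 353 366 | 148 353 367 | 152 353 366 | 156 353 366 | 160 352 366 | 164 354 366 | 
[374 143  12  22 235] [379.7 153.2]
144 375 386 | 148 375 386 | 152 375 385 | 156 374 386 | 160 374 385 | 164 381 385 |
```

View pics/w4c.png

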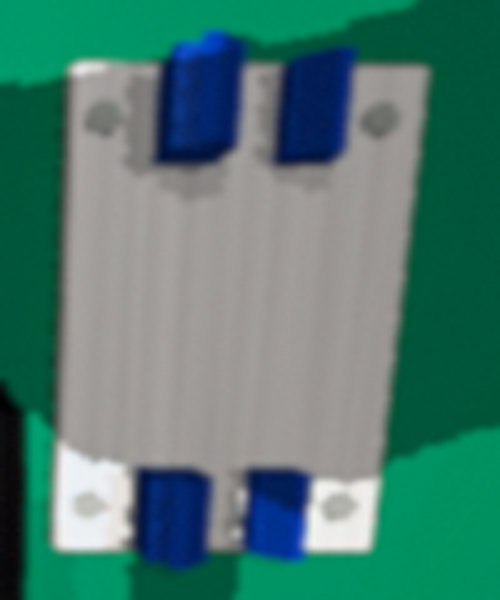

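```bash
python3 - <<'E'
import pickle;from h import *
c,s=pickle.load(open("w4.pkl","rb"))
a=np.radians(76.8);Y=np.array([np.cos(a),np.sin(a)]);X=np.array([Y[1],-Y[0]]);o=np.array([550.9,-7])
def q(u,v,z): P=onz(c,[(u,v)],z,s)[0,:2]*1000-o;return (P@X).round(1),(P@Y).round(1)
print("right wall inner bottom z10",q(374.5,156,.01),q(374.5,160,.01),q(381.3,56,.01),q(381.2,62,.01))
print("left wall inner top z51",q(366.3,152,.051),q(372.7,50,.051),q(366.3,152,.04),q(372.7,50,.04))
print("left wall outer bottom",q(352.7,156,.008),q(357,56,.008))
print("right wall outer top z37",q(385.5,152,.037),q(394.3,50,.037))
# base ends
print("base ends",q(365,163.5,.006),q(375,40.5,.006))
# phone centre height/pose relative
Rm=R.from_quat(s["tcp_rot"]).as_matrix();print(Rm.round(4))
t=s["tcp_pos"][:2]*1000;d=o-t
print("tool delta",d@Rm[:2,0],d@Rm[:2,1])
# phone ends in tool coordinates: top edge z
zt=s["tcp_pos"][2]+0.022
for uv in((310,122),(325,122),(308,352),(324,352)):
    P=onz(c,[uv],zt,s)[0];print(uv,(Rm.T@(P-s["tcp_pos"])*1000).round(1))
E
```

```text
right wall inner bottom z10 (np.float64(7.7), np.float64(-61.3)) (np.float64(8.1), np.float64(-66.2)) (np.float64(7.5), np.float64(50.7)) (np.float64(7.9), np.float64(44.6))
left wall inner top z51 (np.float64(-9.8), np.float64(-50.8)) (np.float64(-9.6), np.float64(49.1)) (np.float64(-7.9), np.float64(-52.3)) (np.float64(-7.7), np.float64(51.2))
left wall outer bottom (np.float64(-19.2), np.float64(-61.8)) (np.float64(-19.5), np.float64(50.8))
right wall outer top z37 (np.float64(14.6), np.float64(-52.6)) (np.float64(15.0), np.float64(51.9))
base ends (np.float64(-2.9), np.float64(-71.5)) (np.float64(0.0), np.float64(66.9))
[[ 2.211e-01  9.752e-01 -6.000e-04]
 [ 9.752e-01 -2.211e-01 -3.000e-04]
 [-4.000e-04 -6.000e-04 -1.000e+00]]
tool delta 87.40459894810662 61.90756024777254
(310, 122) [ 75.5  -4.5 -22. ]
(325, 122) [ 75.5   1.1 -22. ]
(308, 352) [-33.4  -6.3 -22. ]
(324, 352) [-33.4   1.6 -22. ]
```

Call:
play_rows --pt "30 20 0" --pt "30 22 0" --pt "26 20 0" --pt "0 0 0" --pt "0 0 30" --pt "0 0 40" --pt "0 0 35" --pt "0 0 10" --pt "0 0 0" --pt "0 0 0" --twist '[0.4,0,0,0,0,0,0,0,0,0]' --jaw '[1,1,1,1,1,1,1,1,1,1]'

```text
t: 9.0
tcp_pos: [0.5525, -0.0104, 0.1186]
tcp_rot: [0.785, 0.62, 0.001, 0.0]
force: [1.0, -0.0, -1.1]
width: 0.096
gripper_force: 44.9
```

```bash
python3 shot.py w5; python3 - <<'E'
import pickle;from h import *
c,s=pickle.load(open("w5.pkl","rb"))
Rm=R.from_quat(s["tcp_rot"]).as_matrix()
d=np.array([551.3,-8.])-s["tcp_pos"][:2]*1000
print("tool delta",d@Rm[:2,0],d@Rm[:2,1])
from plant import ctrl
cc=ctrl.camera("scene");pickle.dump(cc,open("s5.pkl","wb"))
a=cv2.resize(cc["pixels"][120:270,270:420],None,fx=2.6,fy=2.6,interpolation=2)
b=cv2.resize(c["pixels"],(624,390))[:,117:507]
cv2.imwrite("pics/s5.png",np.hstack([a,b])[:,:,::-1])
E
```

```text
9.0 [ 0.55254272 -0.01040496  0.11856565] 76.61160947577687 0.09624012183979298 [ 0.95030684 -0.01841926 -1.12184076] 44.922834634780884
tool delta 2.0518488755750317 -1.765820207519577
```

View pics/s5.png

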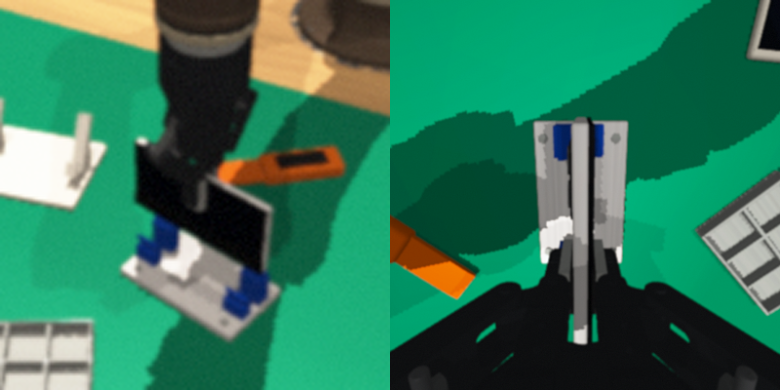

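Call:
play_rows --pt "1 -1.5 0" --pt "0 0 0" --pt "0 0 10" --pt "0 0 10" --pt "0 0 8" --pt "0 0 8" --pt "0 0 5" --pt "0 0 4" --pt "0 0 0" --pt "0 0 0" --twist '[-0.2,0,0,0,0,0,0,0,0,0]' --jaw '[1,1,1,1,1,1,1,1,1,1]'

```text
t: 10.1
tcp_pos: [0.5506, -0.0085, 0.0724]
tcp_rot: [0.783, 0.622, 0.0, 0.0]
force: [-0.6, 1.0, -1.7]
width: 0.097
gripper_force: 44.9
```

Call:
play_rows --pt "0 0 2" --pt "0 0 2" --pt "0 0 2" --pt "0 0 0" --twist '[0,0,0,0]' --jaw '[1,1,1,1]'

```text
t: 10.5
tcp_pos: [0.5503, -0.0086, 0.066]
tcp_rot: [0.783, 0.622, -0.0, -0.0]
force: [0.3, 1.1, -2.4]
width: 0.1
gripper_force: 44.9
```

Call:
play_rows --pt "0 0 1" --pt "0 0 1" --pt "0 0 1" --pt "0 0 0" --twist '[0,0,0,0]' --jaw '[1,1,1,1]'

```text
t: 10.9
tcp_pos: [0.5503, -0.0086, 0.0631]
tcp_rot: [0.783, 0.622, -0.0, -0.0]
force: [0.6, 0.4, -2.6]
width: 0.099
gripper_force: 44.9
```

Call:
play_rows --pt "0 0 1" --pt "0 0 1" --pt "0 0 0" --twist '[0,0,0]' --jaw '[1,1,1]'

```text
t: 11.2
tcp_pos: [0.5506, -0.0086, 0.0621]
tcp_rot: [0.783, 0.622, -0.0, 0.0]
force: [-2.5, -0.9, 6.9]
width: 0.099
gripper_force: 46.1
```

Call:
play_rows --pt "0 0 -0.7" --pt "0 0 0" --pt "0 0 0" --pt "0 0 0" --pt "0 0 0" --pt "0 0 0" --pt "0 0 0" --pt "0 0 0" --pt "0 0 0" --twist '[0,0,0,0,0,0,0,0,0]' --jaw '[0.8,0.75,0.68,0.6,0.5,0.3,0,-0.2,-0.2]' --squeeze 20

```text
t: 12.1
tcp_pos: [0.5504, -0.0085, 0.062]
tcp_rot: [0.783, 0.622, -0.0, 0.0]
force: [-0.1, 0.4, -0.2]
width: 0.603
gripper_force: 0.0
```

Call:
play_rows --pt "0 0 -10" --pt "0 0 -20" --pt "0 0 -30" --pt "0 0 -40" --pt "0 0 -50" --pt "0 0 -20" --pt "0 0 0" --pt "0 0 0" --twist '[0,0,0,0,0,0,0,0]' --jaw '[-0.2,-0.2,-0.2,-0.2,-0.2,-0.2,-0.2,-0.2]'

```text
t: 12.9
tcp_pos: [0.5503, -0.0087, 0.2325]
tcp_rot: [0.783, 0.622, 0.0, 0.0]
force: [-0.0, 0.5, -0.1]
width: 0.599
gripper_force: 0.0
```

```bash
python3 shot.py w6; python3 - <<'E'
import pickle;from h import *
c,s=pickle.load(open("w6.pkl","rb"))
cv2.imwrite("pics/w6c.png",cv2.resize(c["pixels"][120:370,220:420,::-1],(480,600),interpolation=2))
E
```

```text
12.9 [ 0.55029113 -0.0086525   0.23246041] 76.85644225106428 0.5993705605434879 [-0.04136439  0.49745917 -0.08312169] 0.0
```

View pics/w6c.png

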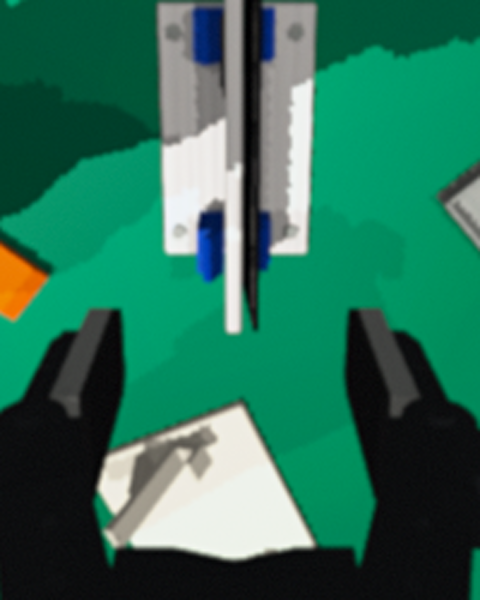

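The phone stands in the stand on its own. The back edge is at crop u 225–245, with the dark glass to its right at 245–258. I keep the last picture for the seam and continue with numbers.

```bash
python3 - <<'E'
import pickle;from h import *
c,s=pickle.load(open("w6.pkl","rb"));p=c["pixels"];g=p.astype(int)
for v in (130,150,170,185,200,215,225,240,250,255,258,262):
    print(v,' '.join("%d,%d,%d"%tuple(x) if abs(x[0]-x[1])>25 else str(x[1]) for x in g[v,308:334]))
Rm=R.from_quat(s["tcp_rot"]).as_matrix()
# zero direction of tool y=0 plane in image at these rows
for v in (150,200,250):
    P=onz(c,[(317,v),(318,v)],.085,s);print(v,(Rm.T@(P-s["tcp_pos"]).T*1000).T.round(2).tolist())
E
```

```text
130 25 27 26 26 37 83 135 159 160 161 163 156 124 65 15 0 10 27 36 27 16 22 3,30,90 0,34,106 5,38,115 57
150 106 106 103 84 56 79 131 155 160 159 161 153 122 63 15 2 6 18 22 25 60 105 131 144 155 158
170 118 122 155 194 212 203 167 152 154 159 158 150 120 63 15 3 3 19 22 31 76 121 137 144 152 154
185 234 231 232 234 234 215 170 151 154 156 156 149 118 62 15 3 13 22 25 39 81 123 135 140 149 152
200 236 233 233 235 232 226 222 230 232 231 225 202 142 61 8 5 21 29 24 46 90 125 140 149 154 153
215 28 24 22 24 52 122 203 240 244 240 232 206 148 68 9 7 35 48 32 16 21 28 0,31,96 40 70 107
225 2,38,110 0,29,91 0,29,91 5,33,93 65 136 206 238 239 236 233 208 149 66 11 5 21 31 25 16 23 1,30,92 4,33,104 58 126 188
240 0,160,110 0,160,111 0,160,109 0,160,108 16,159,110 96,171,138 207 235 238 235 232 208 151 51,80,67 25 11 35 49 43 6,83,56 0,133,90 0,148,102 0,148,101 0,146,100 0,147,101 0,145,99
250 0,150,103 0,148,101 0,146,98 0,144,97 18,146,102 91,158,127 198 234 238 235 231 206 134,163,147 47,144,105 0,134,90 0,104,70 15,52,37 24 32 0,81,54 0,133,90 0,147,100 0,146,99 0,144,98 0,145,99 0,145,99
255 0,145,98 0,144,98 0,146,100 0,144,98 12,144,99 88,157,126 197 235 237 235 231 205 133,163,144 46,144,105 0,145,98 0,141,97 1,118,82 20,66,46 35 0,79,54 0,130,87 0,145,99 0,145,99 0,144,97 0,144,98 0,143,97
258 0,145,99 0,145,99 0,145,99 0,144,98 0,144,97 37,146,105 104,162,134 161,188,171 198 195 189 132,172,149 70,152,116 8,143,99 0,144,97 0,144,98 0,139,94 0,127,86 0,120,81 0,126,85 0,139,94 0,144,97 0,143,96 0,143,97 0,144,97 0,145,99
262 0,142,96 0,145,98 0,143,97 0,144,97 0,143,96 0,144,98 0,144,97 0,143,98 0,144,98 0,143,97 0,144,98 0,145,99 0,143,97 0,144,98 0,145,99 0,144,97 0,143,97 0,143,97 0,144,97 0,144,98 0,144,98 0,144,97 0,143,98 0,143,96 0,143,97 0,144,99
150 [[43.19, -2.16, 147.45], [43.19, -1.19, 147.45]]
200 [[-7.95, -2.16, 147.46], [-7.95, -1.13, 147.46]]
250 [[-65.34, -2.15, 147.47], [-65.34, -1.06, 147.47]]
```

```bash
python3 - <<'E'
import pickle;from h import *
c,s=pickle.load(open("w6.pkl","rb"))
print({k:v for k,v in c.items() if k!="pixels"})
P=onz(c,[(317,150)],.085,s);print(P,proj(c,P,s))
c1=pickle.load(open("cams0.pkl","rb"))["wrist"]; print(np.array(c1["hand_eye"]).round(5).tolist(),c1["cx"])
E
```

```text
{'fx': 283.4031339741363, 'fy': 283.4031339741363, 'cx': 317.33580280831507, 'cy': 203.87703465139958, 'k1': -0.002874747217891066, 'hand_eye': array([[ 4.44851393e-04, -9.50271887e-01, -3.11421166e-01,
         7.93615869e-02],
       [ 9.99999797e-01,  5.64898041e-04, -2.95276735e-04,
        -1.72286682e-03],
       [ 4.56514387e-04, -3.11420972e-01,  9.50271945e-01,
        -1.31810838e-01],
       [ 0.00000000e+00,  0.00000000e+00,  0.00000000e+00,
         1.00000000e+00]])}
[[0.55813864 0.03383586 0.085     ]] [[317. 150.]]
[[0.00044, -0.95012, -0.31189, 0.07819], [1.0, 0.00055, -0.00025, -0.00034], [0.00041, -0.31189, 0.95012, -0.13181], [0.0, 0.0, 0.0, 1.0]] 317.33580280831507
```

Call:
play_rows --pt "0 0 0" --pt "0 0 0" --pt "0 0 0" --pt "39 -5 0" --pt "39 -5 0" --pt "39 -5 0" --pt "39 -5 0" --pt "39 -5 0" --pt "39 -5 0" --pt "39 -5 0" --pt "41 -4 0" --pt "0 0 0" --twist '[-7,-7,-7,0,0,0,0,0,0,0,0,0]' --jaw '[-1,-1,-1,-1,-1,-1,-1,-1,-1,-1,-1,-1]'

```text
t: 14.15
tcp_pos: [0.4651, 0.3031, 0.2308]
tcp_rot: [0.654, 0.757, -0.0, -0.002]
force: [0.2, 0.5, 0.5]
width: 1.002
gripper_force: 0.0
```

Call:
play_rows --pt "0 0 0" --twist '[0]' --jaw '[-1]'

```text
t: 14.25
tcp_pos: [0.4676, 0.2978, 0.2304]
tcp_rot: [0.656, 0.755, -0.001, -0.001]
force: [0.8, -1.0, -1.0]
width: 1.003
gripper_force: 0.0
```

```bash
cat > ms.py <<'E'
import sys,pickle;from h import *;from plant import ctrl
def multi(n=6):
    S=[];C=[]
    for _ in range(n): S.append(ctrl.get_state());C.append(ctrl.camera("wrist"))
    c=dict(C[-1]);c["hand_eye"]=np.mean([k["hand_eye"] for k in C],0);s=dict(S[-1]);s["tcp_pos"]=np.mean([k["tcp_pos"] for k in S],0)
    print("spread he",np.std([k["hand_eye"][:3,3] for k in C],0)*1000,"tcp",np.std([k["tcp_pos"] for k in S],0)*1000,s["tcp_pos"],yaw(s),s["width"])
    return c,s
E
python3 - <<'E'
from ms import *
c,s=multi();pickle.dump((c,s),open("w7.pkl","wb"))
p=c["pixels"];hsv=cv2.cvtColor(p,cv2.COLOR_RGB2HSV);Rm=R.from_quat(s["tcp_rot"]).as_matrix()
o=(hsv[...,0]<20)&(hsv[...,1]>150)&(hsv[...,2]>100)
for m,st,ce in comps(o,30):
    print(st,ce.round(1),rect(wpoly(c,m,.117,s)))
k=(p.max(2)<60);k[:60]=0
for m,st,ce in comps(k,300): print("dark",st,ce.round(1))
E
```

```text
spread he [0.00347707 0.0001114  0.00147258] tcp [0.62888145 0.80040509 0.39933394] [0.46877032 0.29616547 0.23095699] 97.73940970619823 1.0007590318971449
[580 111  43  27 552] [600.5 124. ] [692.4 396.9  39.5   9.7 165.3]
[ 119  152  128   79 2833] [186.5 193.5] [345.7 288.8 113.2  28.  158.2]
[311 180  13  40 437] [316.9 201.7] [466.1 299.   37.1  11.1  97.8]
[588 193  40  23 431] [607.1 203.6] [729.4 331.4  40.1   9.6 165.9]
[517 207  39  23 410] [535.8 217.9] [670.  309.1  39.7   9.7 165.5]
[233 347  14  19  67] [240.4 357.6] [404.9 107.4  27.8   5.  124.4]
dark [  487    60   153   199 12588] [573.2 159.6]
dark [ 292  131   51  119 4615] [317.7 182.4]
dark [133 165  45  33 684] [154.9 181.1]
dark [   35   258   567   142 38634] [325.9 352.8]
dark [   0  261   70  114 4938] [ 28.  320.2]
```

```bash
python3 - <<'E'
import pickle;from h import *
c,s=pickle.load(open("w7.pkl","rb"));p=c["pixels"].astype(int)
Rm=R.from_quat(s["tcp_rot"]).as_matrix();hsv=cv2.cvtColor(c["pixels"],cv2.COLOR_RGB2HSV)
for v in range(172,226,4): print(v,' '.join("%d,%d,%d"%tuple(x) for x in p[v,307:329:2]))
o=(hsv[...,0]<20)&(hsv[...,1]>150)&(hsv[...,2]>100);o[:,:300]=0;o[:,335:]=0
P=onz(c,np.argwhere(o)[:,::-1],.117,s);q=(P-s["tcp_pos"])@Rm*1000
print(q.min(0),q.max(0))
E
```

```text
172 37,35,36 37,35,37 36,36,36 37,36,37 36,35,37 29,28,28 15,15,16 12,12,14 13,12,15 11,9,12 14,15,14
176 39,37,36 37,34,37 38,37,37 31,32,33 32,26,27 47,29,24 32,26,26 22,23,25 20,19,21 12,11,12 13,12,13
180 37,34,36 34,33,34 48,36,33 97,41,10 100,41,0 100,40,0 99,40,0 90,36,0 37,19,12 11,12,14 16,14,15
184 35,35,35 33,35,35 70,37,27 109,43,0 103,40,0 102,40,0 103,40,0 99,39,0 52,22,9 12,13,14 10,11,10
188 33,34,33 34,32,34 74,40,23 102,39,0 102,40,0 103,40,0 103,39,0 101,41,0 60,25,6 12,10,13 11,11,12
192 34,34,33 35,33,35 76,37,15 103,40,0 105,41,0 107,43,0 106,41,0 104,41,0 78,33,5 16,13,15 14,15,17
196 35,34,35 38,32,32 101,42,8 132,53,0 133,54,0 135,55,0 158,65,0 152,62,0 104,40,0 20,16,16 16,15,18
200 37,36,37 45,38,38 148,62,9 236,111,0 246,133,0 240,121,0 238,116,0 222,96,0 146,59,2 37,33,34 33,34,35
204 34,34,37 42,36,37 171,72,4 242,121,0 245,133,0 240,120,0 237,111,0 237,106,0 173,69,0 38,33,33 31,33,34
208 35,35,36 41,35,36 168,70,3 241,119,0 243,128,0 239,117,0 234,108,0 219,91,0 146,59,2 38,33,33 33,35,35
212 35,34,36 37,33,35 161,66,8 239,115,0 242,122,0 237,113,0 233,107,0 222,93,0 163,66,0 38,32,32 31,31,33
216 34,34,34 36,35,35 159,65,13 242,113,0 248,135,0 247,127,0 243,117,0 241,107,0 174,70,0 34,28,28 27,25,26
220 31,30,31 26,26,28 30,28,29 59,33,28 84,45,29 89,53,27 87,52,23 59,34,16 16,12,14 10,10,12 12,11,12
224 26,25,26 27,26,28 36,26,27 73,14,13 85,7,3 82,6,1 82,5,2 76,7,6 44,11,12 13,11,12 12,12,14
[-15.26952698  -7.75557473 113.9408476 ] [ 21.83556713   3.37043292 113.97272798]
```

Call:
play_rows --pt "-2.5 -0.3 30" --pt "0 0 40" --pt "0 0 40" --pt "0 0 25" --pt "0 0 10" --pt "0 0 8" --pt "0 0 0" --pt "0 0 0" --twist '[0,0,0,0,0,0,0,0]' --jaw '[-0.4,-0.4,-0.4,-0.4,-0.4,-0.4,-0.4,-0.4]' --squeeze 25

```text
t: 15.35
tcp_pos: [0.4696, 0.2951, 0.0802]
tcp_rot: [0.657, 0.754, 0.001, 0.0]
force: [0.0, -0.2, -0.1]
width: 0.698
gripper_force: 0.0
```

Call:
play_rows --pt "0 0 0" --pt "0 0 0" --pt "0 0 0" --pt "0 0 0" --pt "0 0 0" --pt "0 0 0" --pt "0 0 0" --pt "0 0 0" --pt "0 0 0" --pt "0 0 0" --twist '[0,0,0,0,0,0,0,0,0,0]' --jaw '[0,0.3,0.5,0.6,0.7,0.8,0.9,1,1,1]'

```text
t: 16.35
tcp_pos: [0.4689, 0.2947, 0.0791]
tcp_rot: [0.657, 0.754, -0.0, 0.0]
force: [-1.0, -1.1, 2.9]
width: 0.14
gripper_force: 26.5
```

Call:
play_rows --pt "0 0 0" --pt "0 0 0" --pt "0 0 -5" --pt "0 0 -15" --pt "0 0 -20" --pt "0 0 -30" --pt "0 0 -40" --pt "0 0 -40" --pt "0 0 0" --twist '[0,0,0,0,0,0,0,0,0]' --jaw '[1,1,1,1,1,1,1,1,1]' --squeeze 50

```text
t: 17.25
tcp_pos: [0.4707, 0.297, 0.2354]
tcp_rot: [0.657, 0.754, 0.005, 0.001]
force: [0.2, -0.3, -0.7]
width: 0.138
gripper_force: 51.0
```

Call:
play_rows --pt "0 0 0" --pt "0 0 0" --pt "0 0 0" --pt "-35 19 0" --pt "-35 19 0" --pt "-35 19 0" --pt "-35 19 0" --pt "-35 19 0" --pt "-35 19 0" --pt "-35 19 0" --pt "-31 16 0" --pt "0 0 0" --twist '[7,7,7,0,0,0,0,0,0,0,0,0]' --jaw '[1,1,1,1,1,1,1,1,1,1,1,1]'

```text
t: 18.45
tcp_pos: [0.5519, -0.0142, 0.2288]
tcp_rot: [0.786, 0.619, -0.001, 0.001]
force: [-0.1, 0.5, -0.6]
width: 0.133
gripper_force: 50.9
```

Call:
play_rows --pt "0 0 0" --pt "0 0 0" --twist '[0,0]' --jaw '[1,1]'

```text
t: 18.65
tcp_pos: [0.551, -0.0066, 0.2292]
tcp_rot: [0.783, 0.622, 0.0, -0.0]
force: [0.1, -0.0, 0.2]
width: 0.133
gripper_force: 50.9
```

```bash
python3 - <<'E'
from ms import *
c,s=multi();pickle.dump((c,s),open("w8.pkl","wb"))
p=c["pixels"].astype(int)
print(c["hand_eye"][:3,3])
for v in list(range(100,200,8))+list(range(200,330,10)): print(v,' '.join("%d,%d,%d"%tuple(x) if x.max()-x.min()>25 else str(x[1]) for x in p[v,304:334]))
E
```

```text
spread he [5.29706805e-04 1.84105125e-04 6.48853508e-05] tcp [0.07002129 0.20878502 0.03861664] [ 0.55103199 -0.00660065  0.22917191] 76.96057830964173 0.13332099890263274
[ 0.07936542 -0.00172441 -0.13180957]
100 0,90,62 0,90,61 0,90,61 0,89,59 0,89,60 0,89,60 0,90,61 0,89,59 0,89,60 0,90,60 0,90,61 0,90,61 0,90,62 0,89,62 0,90,61 0,90,62 0,90,61 0,89,61 0,89,60 0,89,59 0,90,61 0,89,61 0,89,60 0,90,61 0,90,62 0,90,60 0,89,59 0,90,61 0,88,60 0,90,61
108 0,90,60 0,91,60 0,89,59 0,90,59 0,91,60 0,90,60 0,89,58 0,91,60 0,90,60 0,89,60 0,89,59 0,89,60 0,90,61 0,91,61 0,90,61 0,90,60 0,89,60 0,91,61 0,89,61 0,89,60 0,89,60 0,89,61 0,89,60 0,90,61 0,90,62 0,89,61 0,91,62 0,90,61 0,89,61 0,90,61
116 0,91,61 0,90,59 0,90,60 0,90,59 0,89,59 0,91,60 0,90,60 0,91,60 0,90,61 0,90,61 1,88,60 14,89,62 16,88,62 16,88,62 17,90,64 14,89,62 0,86,57 0,85,57 0,86,57 0,90,61 0,91,61 0,91,62 0,90,60 0,89,61 0,89,60 0,89,61 0,89,61 0,89,62 0,87,59 0,87,59
124 83 84 85 84 82 82 82 82 86 110 144 162 165 167 168 159 125 63 13 0 10 27 37 27 37 71 96 103 103 107
132 1,39,118 0,37,112 0,32,96 4,28,84 1,27,82 4,2
[... 3312 characters left out ...]
,40,0 102,42,0 103,41,0 102,40,0 103,41,0 103,41,0 102,41,0 102,39,0 102,41,0 103,40,0 100,40,0 102,40,0 103,42,0 101,40,0 100,38,0 101,40,0 99,39,0 99,40,0 95,36,0 84,34,2 59,25,7 16
310 91,37,0 99,37,0 98,37,0 99,38,0 100,38,0 102,40,0 103,40,0 102,41,0 103,40,0 101,39,0 101,40,0 102,40,0 100,39,0 102,41,0 103,42,0 102,40,0 103,41,0 102,40,0 102,40,0 102,40,0 101,39,0 103,41,0 102,40,0 99,39,0 99,39,0 98,39,0 94,36,0 81,32,0 51,23,8 16
320 84,31,0 97,38,0 98,38,0 99,38,0 100,40,0 101,39,0 101,40,0 101,40,0 102,41,0 102,40,0 101,40,0 102,40,0 102,40,0 102,42,0 101,38,0 102,39,0 102,40,0 102,40,0 102,41,0 101,39,0 102,40,0 102,41,0 101,40,0 99,39,0 98,39,0 98,37,0 92,34,0 73,29,5 45,25,18 29
```

Call:
play_rows --pt "-2 5 0" --pt "0 0 20" --pt "0 0 20" --pt "0 0 14" --pt "0 0 5" --pt "0 0 0" --pt "0 0 0" --pt "0 0 0" --twist '[0,0,0,0,0,0,0,0]' --jaw '[1,1,1,1,1,1,1,1]'

```text
t: 19.75
tcp_pos: [0.5562, -0.011, 0.1709]
tcp_rot: [0.783, 0.622, 0.001, 0.0]
force: [0.8, -0.4, -0.9]
width: 0.133
gripper_force: 50.9
```

```bash
python3 - <<'E'
from ms import *
c,s=multi(8);pickle.dump((c,s),open("w9.pkl","wb"))
p=c["pixels"].astype(int);Rm=R.from_quat(s["tcp_rot"]).as_matrix()
for v in list(range(140,260,8)): print(v,' '.join("%d,%d,%d"%tuple(x) if x.max()-x.min()>25 else str(x[1]) for x in p[v,300:334]))
for v in (140,180,210,220): print(v,[((onz(c,[(317,v),(318,v)],z,s)-s["tcp_pos"])@Rm*1000).round(2).tolist() for z in (.085,.1)])
cv2.imwrite("pics/w9c.png",cv2.resize(c["pixels"][100:300,250:400,::-1],(450,600),interpolation=2))
E
```

```text
spread he [5.24614848e-05 7.95162214e-05 7.59420180e-04] tcp [0.18313399 0.05264377 0.23974993] [ 0.55596701 -0.01107331  0.17053691] 76.86105819623631 0.13174940395702692
140 2,27,84 11,30,77 23,33,60 38 77 130 158 168 168 171 172 171 164 138 83 31 6 1 2 10 24 33 23 12 11,20,49 4,27,78 3,32,93 3,36,103 4,40,118 0,41,127 10,47,132 49,71,137 101,111,141 146
148 4,29,85 0,29,85 3,27,83 17,27,67 57 109 151 166 169 170 171 173 165 138 87 33 7 0 4 9 28 39 25 13 6,16,46 4,27,78 2,32,95 1,36,108 0,40,121 0,41,128 20,51,135 62,79,138 118,122,144 150
156 110 104 89 55 55 105 148 166 168 169 171 173 166 138 87 38 12 6 3 9 24 36 23 36 88 134 148 146 149 161 166 166 163 161
164 130 125 105 60 40 92 143 165 167 167 172 171 165 142 101 52 15 2 2 7 26 33 23 36 88 134 146 146 151 160 166 166 162 159
172 127 127 123 118 107 114 144 162 167 167 169 170 165 142 104 53 16 1 2 12 32 43 26 34 87 133 146 144 148 160 167 165 163 161
180 128 127 125 125 122 123 142 162 166 167 170 169 163 142 104 54 15 3 2 14 35 45 27 36 86 132 145 146 152 162 167 164 161 160
188 130 126 125 125 124 129 146 161 164 167 169 1
[... 1349 characters left out ...]
8,38,0 96,37,0 96,38,0 96,38,0 93,37,3 76,34,32 46,37,74 65,78,123 158 222 239 237
252 71 71 67 51 26 12 40,20,11 72,30,2 93,36,0 97,38,0 97,39,0 97,37,0 99,38,0 98,38,0 99,39,0 99,38,0 99,39,0 99,39,0 97,37,0 98,37,0 97,38,0 99,39,0 98,39,0 98,39,0 97,39,0 96,38,0 94,38,0 85,34,1 56,22,2 16 16 36 59 71
140 [[[58.66, -2.07, 85.53], [58.66, -1.31, 85.53]], [[60.09, -2.04, 70.53], [60.09, -1.34, 70.53]]]
180 [[[27.87, -2.06, 85.54], [27.87, -1.28, 85.54]], [[31.42, -2.04, 70.53], [31.42, -1.31, 70.54]]]
210 [[[2.9, -2.06, 85.54], [2.9, -1.25, 85.54]], [[8.17, -2.04, 70.54], [8.17, -1.28, 70.54]]]
220 [[[-5.82, -2.06, 85.54], [-5.82, -1.24, 85.54]], [[0.06, -2.04, 70.54], [0.06, -1.27, 70.54]]]
```

View pics/w9c.png

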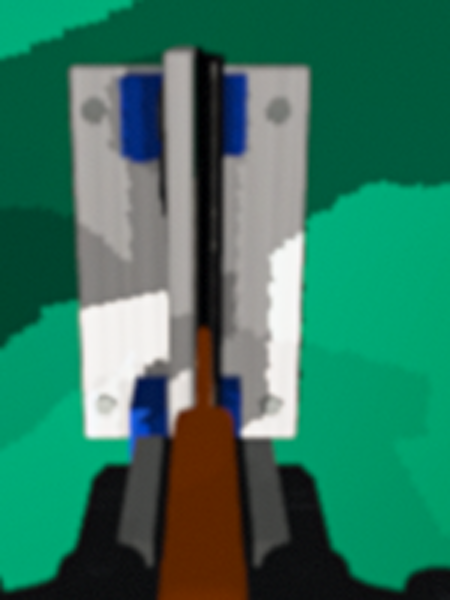

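The last picture shows the blade, at about crop (203,350), above the open gap between the silver edge (165–195) and the glass (210–222). I nudge it towards the back, then go down slowly while watching the force.

Call:
play_rows --pt "0 -0.6 0" --pt "0 0 4" --pt "0 0 4" --pt "0 0 4" --pt "0 0 4" --pt "0 0 3" --pt "0 0 0" --pt "0 0 0" --twist '[0,0,0,0,0,0,0,0]' --jaw '[1,1,1,1,1,1,1,1]'

```text
t: 20.95
tcp_pos: [0.5551, -0.0109, 0.1509]
tcp_rot: [0.783, 0.622, -0.0, -0.0]
force: [-0.8, -0.5, -0.4]
width: 0.13
gripper_force: 50.9
```

Call:
play_rows --pt "0 0 2" --pt "0 0 2" --pt "0 0 2" --pt "0 0 2" --pt "0 0 0" --pt "0 0 0" --twist '[0,0,0,0,0,0]' --jaw '[1,1,1,1,1,1]'

```text
t: 21.55
tcp_pos: [0.5551, -0.011, 0.1429]
tcp_rot: [0.783, 0.622, -0.0, -0.0]
force: [-0.7, 0.2, -0.3]
width: 0.134
gripper_force: 50.9
```

```bash
cat > chk.py <<'E'
from ms import *
c,s=multi(6);p=c["pixels"].astype(int)
F=np.mean([ctrl.get_state()["force"] for _ in range(3)],0);print("F",F.round(2),s["t"])
for v in list(range(140,252,12)): print(v,' '.join("%d,%d,%d"%tuple(x) if x.max()-x.min()>25 else str(x[1]) for x in p[v,300:332]))
E
python3 chk.py
```

```text
spread he [1.85812770e-05 2.89496181e-05 1.89117839e-04] tcp [0.03248427 0.0204332  0.05150179] [ 0.55513695 -0.01091909  0.14303746] 76.86802882970582 0.1349828947878303
F [-0.57 -0.7  -0.86] 21.8
140 16,35,83 26,36,64 35 58 110 153 171 173 174 176 178 177 174 151 109 56 16 0 3 3 10 26 36 24 12 12 11,19,49 5,27,78 2,32,94 1,38,113 1,43,127 3,45,134
152 2,30,87 4,28,82 11,24,64 41 94 147 168 172 173 174 176 177 172 152 112 60 19 3 2 2 17 47 63 40 14 13 6,20,53 3,27,80 5,34,98 2,39,113 2,42,126 0,43,131
164 124 99 59 43 89 143 166 170 173 173 176 177 172 153 119 74 31 5 2 4 17 48 62 39 13 37 91 138 152 147 148 156
176 131 126 107 75 90 141 164 170 170 172 174 175 171 155 132 99 51 9 2 0 9 26 35 22 15 49 101 140 150 147 150 163
188 129 126 128 131 136 146 159 166 169 170 173 174 169 155 132 99 48 10 0 4 10 28 39 23 15 48 101 137 148 146 153 166
200 130 127 127 130 132 142 155 166 170 171 174 174 170 157 136 100 49 11 0 4 15 43 58 36 16 45 83 104 107 108 111 118
212 242 240 240 241 233 185 157 166 169 171 172 173 169 157 133 116,94,81 103,54,29 104,40,0 102,40,0 86,32,0 48,22,9 26 34 22 16 46 83 103 108 108 116 124
224 232 229 229 231 220 177 136 128 130 133 132 134 129 121 101 102,69,54 100,45,16 102,39,0 101,39,0 87,33,0 56,24,9 24 27 15 27 82 132 147 144 144 146 144
236 30,39,79 29,41,80 27,39,79 27,38,78 41,50,82 74 96 107 100 108,88,80 104,75,64 102,65,51 103,60,41 101,55,32 101,50,23 102,44,9 100,40,0 102,41,0 103,41,0 101,40,0 96,37,0 90,36,0 87,36,2 82,32,0 71,28,12 35 46 45,52,86 40,51,88 39,49,86 47,55,88 82
248 74 74 73 62 38 15 14 60,25,7 90,36,0 100,39,0 99,39,0 101,39,0 101,39,0 101,39,0 102,40,0 101,39,0 101,39,0 101,40,0 100,39,0 101,39,0 101,40,0 101,40,0 100,39,0 101,39,0 99,39,0 100,41,0 96,37,0 82,33,0 50,22,6 14 22 46
```

Call:
play_rows --pt "0 0 2" --pt "0 0 2" --pt "0 0 2" --pt "0 0 2" --pt "0 0 0" --twist '[0,0,0,0,0]' --jaw '[1,1,1,1,1]'

```text
t: 22.35
tcp_pos: [0.5549, -0.0109, 0.1346]
tcp_rot: [0.783, 0.622, -0.0, -0.0]
force: [-0.2, -0.1, -1.7]
width: 0.136
gripper_force: 50.9
```

Call:
play_rows --pt "0 0 1" --pt "0 0 1" --pt "0 0 1" --pt "0 0 0" --pt "0 0 0" --twist '[0,0,0,0,0]' --jaw '[1,1,1,1,1]'

```text
t: 22.85
tcp_pos: [0.5551, -0.0109, 0.132]
tcp_rot: [0.783, 0.622, 0.0, 0.0]
force: [-0.0, -0.3, 0.4]
width: 0.13
gripper_force: 50.9
```

```bash
cat > f.py <<'E'
from ms import *
import contextlib,io
F=[];Z=[]
for _ in range(8):
    s=ctrl.get_state();ctrl.camera("wrist");F.append(s["force"]);Z.append(s["tcp_pos"])
print(s["t"],np.mean(F,0).round(2),np.std(F,0).round(2),(np.mean(Z,0)*1000).round(2))
E
python3 f.py
```

```text
23.2 [-0.05  0.31 -0.17] [0.58 0.76 0.43] [555.11 -10.93 132.02]
```

Call:
play_rows --pt "0 0 1" --pt "0 0 1" --pt "0 0 1" --pt "0 0 0" --pt "0 0 0" --twist '[0,0,0,0,0]' --jaw '[1,1,1,1,1]'

```text
t: 23.75
tcp_pos: [0.555, -0.0109, 0.1289]
tcp_rot: [0.783, 0.622, -0.0, -0.0]
force: [-0.2, -0.2, -0.8]
width: 0.134
gripper_force: 50.9
```

```bash
python3 f.py
```

```text
24.1 [ 0.14  0.07 -0.8 ] [0.26 0.64 0.53] [555.08 -10.94 128.99]
```

Call:
play_rows --pt "0 0 1" --pt "0 0 1" --pt "0 0 0" --pt "0 0 0" --twist '[0,0,0,0]' --jaw '[1,1,1,1]'

```text
t: 24.55
tcp_pos: [0.555, -0.0109, 0.1269]
tcp_rot: [0.783, 0.622, -0.0, -0.0]
force: [-0.6, 0.3, -0.6]
width: 0.128
gripper_force: 51.0
```

```bash
python3 f.py
```

```text
24.9 [-0.25  0.51 -1.2 ] [0.52 0.47 0.3 ] [554.98 -10.9  126.88]
```

Call:
play_rows --pt "0 0 1" --pt "0 0 1" --pt "0 0 0" --pt "0 0 0" --twist '[0,0,0,0]' --jaw '[1,1,1,1]'

```text
t: 25.35
tcp_pos: [0.5551, -0.0109, 0.1251]
tcp_rot: [0.783, 0.622, 0.0, 0.0]
force: [-1.4, -0.0, 2.3]
width: 0.137
gripper_force: 51.4
```

```bash
python3 f.py
```

```text
25.7 [-1.04  0.35  2.1 ] [0.45 0.34 0.26] [555.13 -10.91 125.07]
```

Call:
play_rows --pt "0 0 1" --pt "0 0 1" --pt "0 0 0" --pt "0 0 0" --twist '[0,0,0,0]' --jaw '[1,1,1,1]'

```text
t: 26.15
tcp_pos: [0.5549, -0.0109, 0.1228]
tcp_rot: [0.783, 0.622, -0.0, -0.0]
force: [-1.3, 0.4, 1.6]
width: 0.134
gripper_force: 51.5
```

```bash
python3 f.py
```

```text
26.5 [-1.19  0.61  1.61] [0.49 0.25 0.88] [554.96 -10.9  122.85]
```

```bash
python3 f.py; python3 chk.py | sed -n '1,2p;5,9p'
```

```text
26.9 [-0.9   1.01  0.37] [0.43 0.51 0.69] [554.97 -10.92 122.85]
spread he [3.45606995e-05 1.71135865e-05 4.33888305e-05] tcp [0.02694274 0.02910567 0.01140422] [ 0.55512235 -0.01105314  0.12287652] 76.86136384747854 0.13001939595760148
F [-0.34  1.06 -1.25] 27.2
164 81 47 41 93 145 169 174 176 177 178 180 180 178 161 130 77 28 6 1 5 3 5 10 30 46 38 20 18 51 103 143 153
176 104 57 36 86 140 166 173 176 175 177 179 179 177 163 141 104 52 10 2 4 3 3 11 34 46 29 11 22 69 117 146 152
188 130 131 129 134 146 161 172 174 176 176 178 180 176 163 142 104 53 12 2 4 4 2 16 44 59 38 10 22 66 117 143 152
200 131 131 133 132 137 156 170 173 175 175 177 179 174 164 143 106 52 13 4 3 3 3 12 41 55 33 8 24 75 125 146 146
212 130 131 133 132 134 153 169 174 174 175 178 177 174 163 143 107 102,61,43 98,37,1 100,39,0 85,33,0 46,18,4 3 13 34 47 28 11 27 65 99 110 114
```

```bash
python3 f.py; python3 f.py
```

```text
27.6 [-0.48  0.41 -1.87] [0.5  0.41 0.47] [555.13 -11.03 122.93]
28.0 [-0.34 -0.21 -1.94] [0.43 0.49 0.54] [555.1  -10.96 122.98]
```

Call:
play_rows --pt "0 0 0.5" --pt "0 0 0.5" --pt "0 0 0" --twist '[0,0,0]' --jaw '[1,1,1]'

```text
t: 28.35
tcp_pos: [0.5555, -0.0109, 0.1225]
tcp_rot: [0.783, 0.622, 0.0, 0.0]
force: [-0.8, 0.5, 4.4]
width: 0.136
gripper_force: 51.6
```

```bash
python3 f.py; python3 f.py
```

```text
28.7 [-0.4  -0.42  4.96] [0.49 0.44 0.44] [555.53 -10.92 122.47]
29.1 [-0.01 -0.68  5.08] [0.22 0.41 0.53] [555.52 -10.92 122.43]
```

```bash
python3 f.py; python3 f.py; python3 f.py
```

```text
29.5 [-0.36 -0.47  5.35] [0.48 0.28 0.52] [555.52 -10.92 122.42]
29.9 [-0.39 -0.61  5.05] [0.44 0.46 0.33] [555.53 -10.91 122.42]
30.3 [-0.66 -0.34  5.54] [0.3  0.3  0.59] [555.53 -10.92 122.42]
```

Drag is holding steady at about 5–6 N, with little sideways force, so the blade is snug on both faces. I hand the job in.

```bash
python3 -c "
from plant import ctrl
print(ctrl.finish_job())"
```

```text
the job is handed in; nothing more can be done
None
```

Job handed in at about 30 s: the phone stands released in the stand, and the gripper still holds the blade by its handle about 34 mm down the seam, with a steady drag of about 5–6 N and little sideways force; no verdict was returned.

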